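# Pack the line technician's kit tote

### The job

Pack the technician's kit into the shallow blue tote: lay the battery pack and the barcode scanner side by side flat on the floor of the wide compartment, the battery the same way up as it lies now, and put the screwdriver and the wrench wholly into the narrow compartment, below the rim. Set each thing down inside rather than dropping it, and leave the bottle, the tape roll and the carton standing where they are.

Things in the scene. Friction and masses are not known exactly. Their poses are not given: they have to be found in the camera images.
- tote: Shallow blue open tote fixed to the bench, 225 (x) by 330 (y) by 45 mm high; walls, divider, floor 5 mm thick. Origin: centre of the underside, z up. A full-height divider along y at x = +20 mm makes a wide compartment, x = -107.5 to +17.5 mm, and a narrow one, x = +22.5 to +107.5 mm, both 320 mm long inside. It stands on the robot's left or right, turned up to 0.3 rad.
- wide_floor (a point): Centre of the wide compartment's floor (5 mm above the bench), axes as the tote.
- narrow_floor (a point): Centre of the narrow compartment's floor (5 mm above the bench), axes as the tote.
- mat: Thin green rubber bench mat fixed on the bench on the side away from the tote, 460 (x) by 380 (y) by 3 mm; the four kit things lie on it in any places. Origin: centre of the underside; its top is at z = 3 mm.
- battery: Power-tool battery pack, about 0.55 kg: black block 110 (its x) by 60 (its y) by 40 mm high, with a red upper part 104 by 56 mm, top at 55 mm, and two metal terminal strips on top. Origin: centre of the underside, z up. Grip it across its y.
- scanner: Pistol-shaped barcode scanner lying on its side, 0.28 kg, 50 mm thick. Black handle along x from -67 to 0 mm, 34 mm wide (y), z = 9 to 41 mm; rubber boot 42 mm wide at x = -75 to -61; grey head 85 by 42 mm centred at x = 35, y = 15 mm, turned 50 deg from +x to +y, red window at its end. Outline x = -75 to 78, y = -31 to 61 mm. Origin: handle's centre line, at the underside; z up.
- scanner_grip (a point): Point on the middle of the scanner's handle to grip across y: x = -14, y = 0, z = 25 mm in the scanner's frame (axes as the scanner).
- screwdriver: Screwdriver with orange handle lying along its x, 150 mm long, about 0.11 kg: handle 26 mm thick from x = -75 to 0 mm, steel shaft 6 mm thick from 0 to +75 mm. The axis is 13 mm above its origin, which is the middle of the length at the underside. It may roll a little.
- screwdriver_grip (a point): Point on the screwdriver's axis in the handle, x = -30 mm, near the centre of mass: grip it here.
- screwdriver_tip (a point): Tip of the screwdriver, x = +75 mm on its axis.
- screwdriver_butt (a point): Handle end of the screwdriver, x = -73 mm on its axis.
- wrench: Flat steel wrench lying along its x, 150 mm long, about 0.14 kg: shank 17 mm wide and 7 mm thick, open jaw at +x, ring at -x, both wider. Origin: on the shank near the middle of the length, at the underside, z up. Grip across the shank at the origin.
- wrench_jaw (a point): In the wrench's open jaw, x = +70 mm, mid-thickness.
- wrench_ring (a point): In the wrench's ring end, x = -70 mm, mid-thickness.
- bottle: Bystander: upright yellow bottle with black cap, 52 mm in diameter, 120 mm high, in the middle of the mat. Origin: centre of the underside. Leave alone.
- tape: Bystander: roll of white tape lying flat, 90 mm outer diameter, 40 mm high, on the mat's robot side. Origin: centre of the underside. Leave alone.
- carton: Bystander: small closed cardboard carton 65 (x) by 120 (y) by 80 mm high, standing 20 to 50 mm beyond the tote's narrow side. Origin: centre of the underside. Leave alone.

How it is judged:
By the outcome, as a careful person would: the job done as asked, in the order asked, and still so for the second after the job is handed in, with the robot touching nothing.
It also fails if it takes over 72 s, if anything falls off the work surface, if the arm or the gripper's body presses on something with over 40 N, if the wrist force passes 120 N, or if a joint passes its speed limit or range.

### The arm

A 6-joint arm with a two-finger parallel gripper is mounted at the origin on the work surface. World frame = base frame: x ahead of the robot, y to its left, z up, the work surface at z = 0. Lengths are in mm, angles in degrees, forces in N, time in s.
With the tool pointing down it reaches from about 350 to 850 mm from the base axis. Payload 8.1 kg.
Tool frame: the origin (TCP) lies at the very end of the fingers, on their centre line; the grasp point (between the pads) lies 19 mm behind it; z points along the fingers, y is the line along which they close (so a half turn about z gives the same grasp; the last joint's range is limited). The gripper opens to 85 mm and grips with 20 to 120 N. Pads are 22 mm wide; open, the fingers measure 114 mm over their backs; the gripper's body (76 mm by 85 mm) begins 54 mm behind the grasp point. The pads swing forward as they close: fully open they stand 13 mm farther back than shut.
Start: joints at [62.544, 7.471, 85.268, -0, 87.261, -4.893], TCP at [230.2, 554.088, 231.292] pointing down, gripper open.
Joint ranges: [-169.43, 169.43], [-51.17, 129.36], [1.28, 143.12], [-76.62, 256.62], [0, 156.53], [-152.29, 152.29]. Speed limits (degrees/s): [136.94, 136.94, 159.86, 180, 180, 180].

### API

Orientations are given as [roll, pitch, yaw] about the fixed x, y, z axes, in that order (R = Rz(yaw) Ry(pitch) Rx(roll)).
In Python, from plant import status, cams, finish_job gives the robot as it stands. The module is installed in compiled form; this text tells all that it offers.
- The arm moves only by the shell command python3 -m jog 'ROWS' [OPENING] [FORCE]. ROWS is text: rows parted by semicolons, each of 6 numbers parted by spaces: the shift along the tool's x, y, z in cm, then the turn, a rotation vector about the tool's x, y, z in rad. In form: x y z rx ry rz; .... A call has 1 to 12 rows; each row is the pose to reach, as a shift and turn from the pose commanded when the call began, along the tool's axes at that moment; what a row does not reach only later rows make up. A row lasts 1/8 s, in which the tool goes at most 62.5 mm and 10.7 degrees, less where a joint would pass 70% of its speed; a pose out of reach is approached as far as the arm can. A call with a gripper value outside its range is refused whole. OPENING is the opening, from 0 (shut) to 1 (fully open), set as the call begins (- or left out, the last holds). The fingers move at their own pace and stop on an object; FORCE is the grip in N (left out, the last holds). Time passes only in rows, so rows that repeat a pose let the fingers close. It gives the time, the measured TCP pose, the force, the opening and the grip force at its end, in the units of the state.
- status.get_obs(): the state, without advancing time (a new reading comes with each control period).
- cams.snapshot(name): name is "scene" or "top" or "wrist"; returns a dict with "image" (480x640x3 uint8, red, green, blue), "fx", "fy", "cx", "cy" (pixels), "k1" (the pictures are not rectified: a ray, as slopes to the right and down, at radius r is drawn at 1 + k1 r^2 times it, then the intrinsics apply), "world_to_cam" (4x4, takes a point from world to camera coordinates); the wrist camera has in their place "T_tool_cam" (4x4, takes a point from camera to tool coordinates, whose origin is the TCP and whose axes are the flange's). Camera axes: x right, y down, z forward; pixel columns grow to the right and rows downward; lengths in mm; the calibration is good to about 2 mm. A picture is of the moment at which its call begins: read the wrist's pose just before it. There is no depth.
- finish_job(): hands the job in; it is judged then, once.
The state is a dict: "time": time; "joint_pos": joint angles; "joint_velocities": joint speeds; "joint_torque": joint torques, N m; "eef_pos": TCP position; "ee_rot": TCP orientation; "wrist_force": force on the tool from outside, world axes, zero at the start; "moment": the same for the moment, N m; "gripper_width": finger opening in mm; "grip_force": force on a finger pad.
Only numpy, scipy, OpenCV 4.12 (cv2) and the standard library are available. Lean on these libraries where they do the work, as an engineer would, in place of code of your own. Each camera call takes 0.05 s, during which the arm holds its last target. There are 200 camera calls.

## Working session

There is one attempt and no reset: what is moved stays moved. The work goes in short steps, Python scripts to look and compute and a shell command to move; the robot and the scene stay as the last step left them, time stands still between calls to the robot, and variables do not carry over. Pictures are saved under pics/ and viewed, at most 10 in all, crops included, and the job is handed in when it is done.

```bash
mkdir -p pics; python3 - <<'E'
from plant import status,cams
import cv2,numpy as np
o=status.get_obs();print({k:np.round(v,3).tolist() for k,v in o.items()})
for n in("top","scene","wrist"):
    s=cams.snapshot(n);cv2.imwrite(f"pics/{n}0.png",s["image"][:,:,::-1])
    print(n,s["fx"],s["fy"],s["cx"],s["cy"],s["k1"],np.round(s.get("world_to_cam",s.get("T_tool_cam")),3).tolist())
E
```

```text
{'time': 0.0, 'joint_pos': [62.542, 7.514, 85.331, -0.0, 87.26, -4.893], 'joint_velocities': [-0.007, -0.056, -0.065, 0.151, -0.035, -0.009], 'joint_torque': [0.004, -56.934, -50.06, 0.0, 0.013, -0.0], 'eef_pos': [229.965, 553.587, 230.246], 'ee_rot': [-179.896, -0.009, 157.435], 'wrist_force': [0.06, 0.197, 1.074], 'moment': [0.036, 0.026, 0.014], 'grip_force': 0.0, 'gripper_width': 85.074}
top 550.3811589563169 550.3811589563169 315.86610604226667 238.0784127253443 -0.08647372304350077 [[-0.03, -1.0, -0.004, 39.613], [-0.979, 0.03, -0.201, 526.963], [0.201, -0.002, -0.98, 1136.793], [0.0, 0.0, 0.0, 1.0]]
scene 610.9742139890888 610.9742139890888 312.4534843259286 233.10241405369237 -0.2024696792997932 [[-0.868, 0.496, 0.016, 435.447], [0.321, 0.587, -0.743, -136.675], [-0.378, -0.64, -0.669, 1476.435], [0.0, 0.0, 0.0, 1.0]]
wrist 335.78936140396473 335.78936140396473 319.3622062956811 234.50405353292834 -0.05035915308730079 [[-0.001, -0.957, -0.29, 75.394], [1.0, -0.001, 0.0, 1.334], [-0.0, -0.29, 0.957, -142.585], [0.0, 0.0, 0.0, 1.0]]
```

View pics/top0.png

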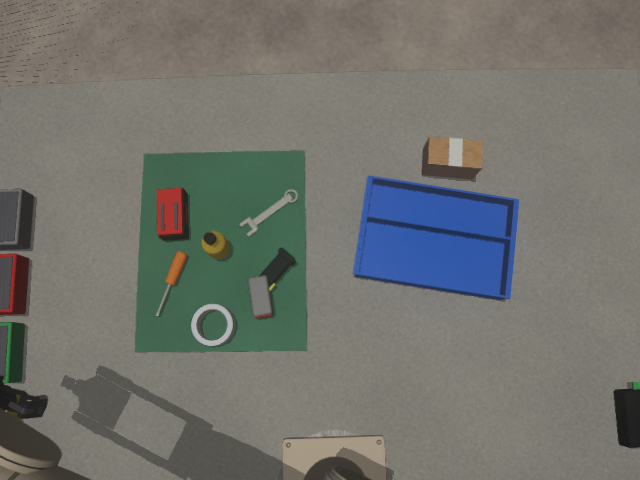

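View pics/scene0.png

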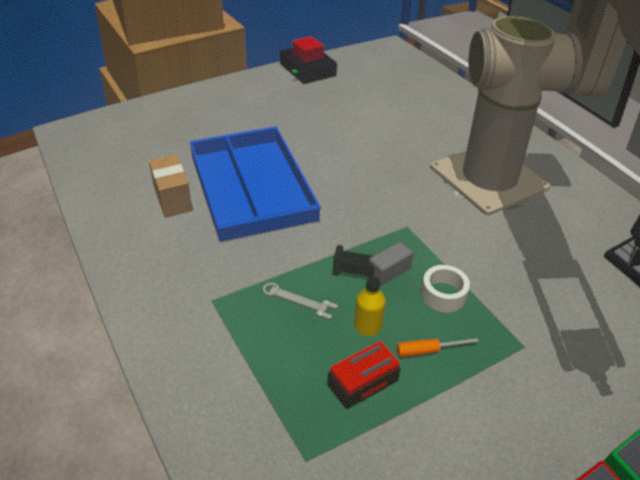

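The top view shows: the battery at (172,214), the bottle at (213,243), the wrench at (270,212), the scanner at (273,283), the screwdriver at (172,283) and the tape at (212,325). The tote is on the robot's right around (437,238), with its narrow side away from the robot, and the carton is at (453,157). The scene view shows the same things upright, with the tote around (255,185) and the battery at (365,372).

```bash
cat > h.py <<'E'
import numpy as np,cv2
from scipy.spatial.transform import Rotation as R
from plant import status,cams
def toolT(o):
    T=np.eye(4);T[:3,:3]=R.from_euler('xyz',o['ee_rot'],degrees=True).as_matrix();T[:3,3]=o['eef_pos'];return T
def snap(n):
    o=status.get_obs();s=cams.snapshot(n)
    s['T']=np.linalg.inv(s['world_to_cam']) if n!='wrist' else toolT(o)@s['T_tool_cam']
    s['hsv']=cv2.cvtColor(s['image'],cv2.COLOR_RGB2HSV);return s
def ray(s,p):
    p=np.float64(p).reshape(-1,1,2);K=np.array([[s['fx'],0,s['cx']],[0,s['fy'],s['cy']],[0,0,1.]])
    u=cv2.undistortPoints(p,K,np.array([s['k1'],0,0,0])).reshape(-1,2)
    d=np.c_[u,np.ones(len(u))]@s['T'][:3,:3].T
    return s['T'][:3,3],d/np.linalg.norm(d,axis=1)[:,None]
def onz(s,p,z):
    c,d=ray(s,p);return c+d*((z-c[2])/d[:,2])[:,None]
def tri(s1,p1,s2,p2):
    out=[]
    for a,b in zip(np.reshape(p1,(-1,2)),np.reshape(p2,(-1,2))):
        A=np.zeros((3,3));v=np.zeros(3);L=[]
        for s,p in((s1,a),(s2,b)):
            c,d=ray(s,p);P=np.eye(3)-np.outer(d[0],d[0]);A+=P;v+=P@c;L.append((P,c))
        x=np.linalg.solve(A,v);out.append(np.r_[x,sum(np.linalg.norm(P@(x-c)) for P,c in L)])
    return np.array(out)
def mask(s,lo,hi):
    return cv2.inRange(s['hsv'],np.array(lo),np.array(hi))
def comps(m,amin=60):
    cs=[c for c in cv2.findContours(m,cv2.RETR_EXTERNAL,cv2.CHAIN_APPROX_NONE)[0] if cv2.contourArea(c)>amin]
    return sorted(cs,key=cv2.contourArea,reverse=True)
E
python3 - <<'E'
from h import *
np.set_printoptions(precision=1,suppress=True)
C=dict(orange=([6,150,100],[16,255,255]),red=([0,150,60],[5,255,255]),yellow=([18,120,60],[32,255,255]),blue=([105,120,30],[125,255,255]))
S={n:snap(n) for n in('top','scene')}
for n,s in S.items():
    for k,(l,h) in C.items():
        m=mask(s,l,h)
        for c in comps(m)[:3]:
            r=cv2.minAreaRect(c);M=cv2.moments(c)
            print(n,k,cv2.contourArea(c),np.r_[M['m10'],M['m01']]/M['m00'],r[1],r[2],cv2.boxPoints(r).round().tolist())
    g=comps(mask(s,[65,80,20],[90,255,255]),3000)[0]
    hull=np.zeros((480,640),np.uint8);cv2.fillPoly(hull,[cv2.convexHull(g)],255)
    x=cv2.bitwise_and(hull,cv2.bitwise_not(mask(s,[65,80,20],[90,255,255])))
    for c in comps(x,80):
        r=cv2.minAreaRect(c);M=cv2.moments(c);mm=np.zeros((480,640),np.uint8);cv2.fillPoly(mm,[c],1)
        print(n,'comp',cv2.contourArea(c),np.r_[M['m10'],M['m01']]/M['m00'],cv2.mean(s['hsv'],mm)[:3],cv2.boxPoints(r).round().tolist())
    cv2.imwrite(f'pics/m{n}.png',x)
t=S['top'];b=comps(mask(t,*C['blue']))[0]
q=cv2.approxPolyDP(cv2.convexHull(b),8,True).reshape(-1,2);print('tote',q.tolist(),onz(t,q,45))
E
```

```text
top orange 311.0 [175.6 267.5] (10.770329475402832, 33.239463806152344) 21.801406860351562 [[164.0, 281.0], [177.0, 250.0], [187.0, 254.0], [174.0, 285.0]]
top red 1074.5 [169.2 211.1] (46.0, 25.0) 90.0 [[157.0, 188.0], [182.0, 188.0], [182.0, 234.0], [157.0, 234.0]]
top red 253.5 [ 10.9 284.7] (59.0, 17.0) 90.0 [[-0.0, 254.0], [17.0, 254.0], [17.0, 313.0], [0.0, 313.0]]
top yellow 401.5 [217.  246.3] (28.284271240234375, 22.62741470336914) 45.0 [[198.0, 243.0], [214.0, 227.0], [234.0, 247.0], [218.0, 263.0]]
top blue 15580.5 [437.1 237.6] (159.27401733398438, 102.18882751464844) 8.930590629577637 [[352.0, 276.0], [367.0, 175.0], [525.0, 200.0], [509.0, 301.0]]
top comp 1709.5 [172.5 214.3] (18.010614525139662, 124.18715083798881, 115.0631284916201) [[156.0, 187.0], [190.0, 187.0], [190.0, 242.0], [156.0, 242.0]]
top comp 1545.0 [213.4 325. ] (75.45127250155183, 43.63314711359404, 126.1104903786468) [[183.0, 335.0], [203.0, 296.0], [244.0, 316.0], [224.0, 355.0]]
top comp 1544.5 [268.1 284.6] (44.145387904703725, 28.824679291386683, 84.62003665241295) [[234.0, 310.0], [264.0, 240.0],
[... 1708 characters left out ...]
1.83003179261434) [[320.0, 369.0], [457.0, 299.0], [479.0, 341.0], [342.0, 412.0]]
scene comp 3443.0 [373.2 282. ] (41.08153078202995, 93.97864669994455, 100.43316694398226) [[330.0, 251.0], [412.0, 239.0], [425.0, 328.0], [343.0, 340.0]]
scene comp 1685.5 [442.6 289.7] (37.52478632478632, 37.07236467236467, 141.78347578347578) [[409.0, 288.0], [438.0, 258.0], [474.0, 295.0], [445.0, 324.0]]
scene comp 830.5 [299.6 299.6] (48.71614301191766, 28.23510292524377, 138.41820151679306) [[259.0, 294.0], [266.0, 276.0], [339.0, 304.0], [332.0, 321.0]]
tote [[368, 176], [517, 199], [509, 298], [355, 274]] [[ 667.7  -97.    45. ]
 [ 605.1 -428.4   45. ]
 [ 385.3 -388.1   45. ]
 [ 448.3  -58.1   45. ]]
```

```bash
cat >> h.py <<'E'
def rel(p,yaw,down=True):
    "row (cm, rad) from measured pose to point p with tool down, given yaw deg"
    T=toolT(status.get_obs());G=R.from_euler('xyz',[180,0,yaw],degrees=True)
    d=T[:3,:3].T@(np.array(p)-T[:3,3])/10;w=(R.from_matrix(T[:3,:3]).inv()*G).as_rotvec()
    n=int(np.ceil(max(np.linalg.norm(d)/6.25,np.linalg.norm(w)/.1867)));print('rel',np.r_[d.round(2),w.round(3)],'rows>=',n)
E
python3 -m jog '-36.7 -23.1 -10 0 0 -0.39;-36.7 -23.1 -10 0 0 -0.39;-36.7 -23.1 -10 0 0 -0.39;-36.7 -23.1 -10 0 0 -0.39;-36.7 -23.1 -10 0 0 -0.39;-36.7 -23.1 -10 0 0 -0.39;-36.7 -23.1 -10 0 0 -0.39;-36.7 -23.1 -10 0 0 -0.39;-36.7 -23.1 -10 0 0 -0.39;-36.7 -23.1 -10 0 0 -0.39'
python3 - <<'E'
from h import *
import pickle
s=snap('wrist');cv2.imwrite('pics/w1.png',s['image'][:,:,::-1]);pickle.dump(s,open('w1.pkl','wb'))
print(np.round(s['T'],3))
E
```

```text
time: 1.5
eef_pos: [479.6, 201.1, 330.7]
ee_rot: [180.0, -0.1, 179.9]
wrist_force: [0.2, -0.3, -0.0]
gripper_width: 85.4
grip_force: 0.0
[[ 3.00000e-03  9.57000e-01  2.89000e-01  4.04994e+02]
 [ 1.00000e+00 -3.00000e-03  0.00000e+00  2.02907e+02]
 [ 1.00000e-03  2.89000e-01 -9.57000e-01  4.73365e+02]
 [ 0.00000e+00  0.00000e+00  0.00000e+00  1.00000e+00]]
```

View pics/w1.png

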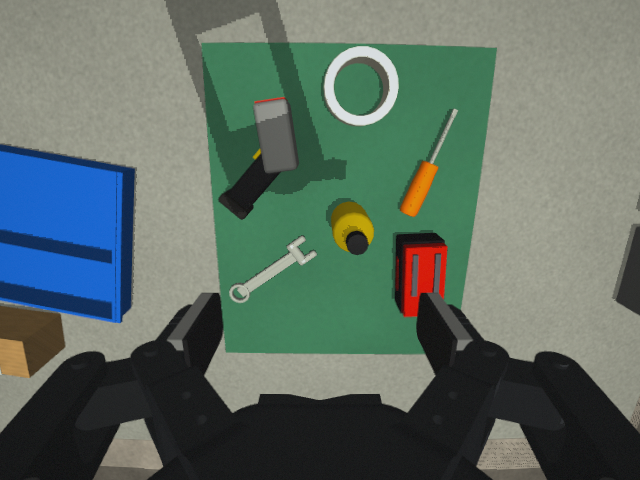

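The wrist view shows all four things and the tote's near end: the battery's red top around (424,280), the screwdriver from (411,205) to (454,112), and the wrench from its ring (239,294) to its jaw (302,250). The scanner's head is at (276,135) and its boot at (238,203). The bottle (352,228) and tape (361,86) stand close by.

```bash

python3 -m jog '0 -20 0 0 0 0;0 -20 0 0 0 0;0 -20 0 0 0 0;0 -20 0 0 0 0;0 -20 0 0 0 0;0 -20 0 0 0 0'
python3 - <<'E'
from h import *
import pickle
s=snap('wrist');cv2.imwrite('pics/w2.png',s['image'][:,:,::-1]);pickle.dump(s,open('w2.pkl','wb'))
np.set_printoptions(precision=1,suppress=True)
w1=pickle.load(open('w1.pkl','rb'));top=snap('top')
def feats(s):
    F={};H=s['hsv']
    g=mask(s,[65,80,20],[90,255,255])
    big=comps(cv2.morphologyEx(g,cv2.MORPH_CLOSE,np.ones((25,25))),3000)[0];hull=np.zeros((480,640),np.uint8);cv2.fillPoly(hull,[cv2.convexHull(big)],255)
    def mid(c):M=cv2.moments(c);return np.array([M['m10'],M['m01']])/M['m00']
    def ends(c):
        r=cv2.minAreaRect(c);b=cv2.boxPoints(r);
        a=[(b[0]+b[1])/2,(b[2]+b[3])/2] if np.linalg.norm(b[0]-b[1])<np.linalg.norm(b[1]-b[2]) else [(b[1]+b[2])/2,(b[3]+b[0])/2]
        return a
    o=mask(s,[6,150,60],[16,255,255])&hull
    F['orange']=comps(o)[0]
    F['red']=comps((mask(s,[0,150,60],[5,255,255])|mask(s,[175,150,60],[180,255,255]))&hull)[0]
    r=F['red'];m=np.zeros((480,640),np.uint8);cv2.fillPoly(m,[cv2.convexHull(r)],255)
    F['strips']=comps(mask(s,[0,0,50],[180,110,255])&m,20)[:2]
    # greyish bits
    F['grey']=comps(mask(s,[0,0,50],[180,60,200])&hull&~mask(s,[65,80,0],[90,255,255]),60)[:8]
    return F,mid,ends
for n,s in(('w1',w1),('w2',s),('top',top)):
    F,mid,ends=feats(s);print(n)
    print('orange',mid(F['orange']),np.ravel(ends(F['orange'])),'red',mid(F['red']),cv2.boxPoints(cv2.minAreaRect(F['red'])).ravel())
    for c in F['strips']:print(' strip',mid(c),np.ravel(ends(c)),cv2.contourArea(c))
    for c in F['grey']:print(' grey',mid(c),np.ravel(ends(c)),cv2.minAreaRect(c)[1],cv2.contourArea(c))
E
```

```text
time: 2.3
eef_pos: [479.7, 1.8, 331.2]
ee_rot: [180.0, -0.0, 179.9]
wrist_force: [-0.2, 0.5, 0.4]
gripper_width: 85.3
grip_force: 0.0
w1
orange [416.7 188.9] [430.6 163.  406.5 213.8] red [420.2 273.7] [400.8 315.9 403.3 241.7 446.5 243.1 444.  317.4]
 strip [436.1 281.4] [432.6 254.1 434.9 304. ] 266.0
 strip [414.5 274.9] [414.5 255.  414.5 295. ] 163.0
 grey [276.  135.6] [270.4 100.6 282.1 171.3] (71.6779556274414, 36.66097640991211) 2454.5
 grey [270.4 271. ] [310.  244.  230.4 297.1] (24.96150779724121, 95.68578338623047) 1240.5
 grey [372.3  73.5] [348.5  59.  380.7 107.2] (57.96617126464844, 49.645668029785156) 499.0
 grey [440.1 295.9] [429.3 255.6 445.4 324.4] (70.66841888427734, 21.521892547607422) 476.5
 grey [443.2 135.3] [455.5 108.8 430.9 162.5] (5.300937652587891, 59.0898551940918) 232.0
 grey [414.4 274.6] [415.2 254.9 413.6 295.1] (4.356516361236572, 40.167884826660156) 139.5
 grey [333.7 105.4] [326.4  56.8 350.4 129.8] (76.84398651123047, 30.802663803100586) 91.0
w2
orange [554.9 188.5] [572.8 164.1 543.3 213.4] red [561.5 277.3] [534.  312.9 546.2 236.3 589.9 243
[... 682 characters left out ...]
[586.5 137.3] [600.3 112.2 572.6 162.9] (4.948139190673828, 57.781494140625) 229.5
 grey [556.9 273.6] [560.5 253.7 553.4 293.2] (5.098235130310059, 40.159786224365234) 161.0
top
orange [175.7 267.6] [181.8 252.5 169.4 283.4] red [169.2 211.1] [157. 188. 182. 188. 182. 234. 157. 234.]
 strip [175.7 214. ] [175.5 202.  175.5 228. ] 66.5
 strip [162.  216.5] [162. 204. 162. 229.] 50.0
 grey [212.9 324.7] [235.  324.5 191.  324.5] (43.0, 44.0) 1484.0
 grey [252.1 223.6] [264.  214.7 243.1 230.4] (17.200000762939453, 26.200000762939453) 235.5
 grey [252.8 291.4] [252.5 276.  252.5 315. ] (39.0, 9.0) 221.0
 grey [162.8 299.8] [169.4 284.2 156.5 315.6] (4.0808210372924805, 33.992820739746094) 95.0
```

View pics/w2.png

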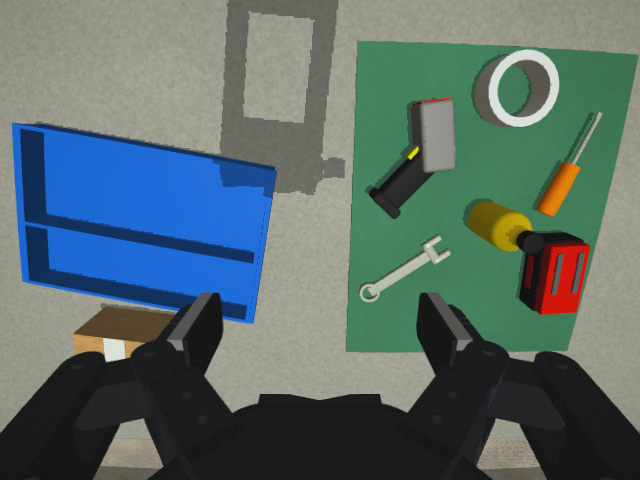

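The second wrist view shows the whole tote, with rim corners near (13,124), (276,168), (253,323) and (22,282). The divider is at (140,240), the carton's top at (120,320), and all the kit is again visible. Next I triangulate across the two wrist views.

```bash
cat > m.py <<'E'
from h import *
import pickle
np.set_printoptions(precision=1,suppress=True)
w1,w2=[pickle.load(open(f,'rb')) for f in('w1.pkl','w2.pkl')]
top=snap('top')
def T(n,a,b):
    t=tri(w1,a,w2,b);print(n,t.tolist() if 0 else t);return t
T('strip',[(415.2,254.9),(413.6,295.1)],[(560.5,253.7),(553.4,293.2)])
print('strips w2 z55',onz(w2,[(560.6,253.7),(553.4,293.3),(581.4,252.7),(573.8,292.3)],58))
T('orange',[(430.6,163),(406.5,213.8)],[(572.8,164.1),(543.3,213.4)])
T('tip',[(455.5,108.8)],[(600.3,112.2)])
T('wrench jaw,ring',[(310,244),(230.4,297.1)],[(445,243.8),(360.4,297.6)])
# handle: black
for n,s,box in(('w1',w1,(205,130,300,230)),('w2',w2,(355,130,450,230))):
    x0,y0,x1,y1=box;m=np.zeros((480,640),np.uint8);m[y0:y1,x0:x1]=255
    c=comps(m&mask(s,[0,0,0],[180,255,48])&~mask(s,[65,120,0],[90,255,255]))
    for k in c[:2]:
        r=cv2.minAreaRect(k);print(n,'black',cv2.contourArea(k),r,cv2.boxPoints(r).round(1).tolist())
    m2=np.zeros((480,640),np.uint8);m2[80:190,(250 if n=='w1' else 400):(305 if n=='w1' else 465)]=255
    k=comps(m2&mask(s,[0,0,85],[180,60,255]))[0];print(n,'headtop',cv2.approxPolyDP(k,5,True).reshape(-1,2).tolist(),cv2.minAreaRect(k))
def quad(s,lo,hi,N=True):
    c=cv2.convexHull(comps(mask(s,lo,hi),3000)[0]);e=3
    while True:
        q=cv2.approxPolyDP(c,e,True).reshape(-1,2)
        if len(q)<=4:return q
        e+=.5
b2=quad(w2,[105,120,20],[125,255,255]);bt=quad(top,[105,120,20],[125,255,255])
print(b2.tolist(),bt.tolist());P=onz(w2,b2,45);Q=onz(top,bt,45);print('tote w2',P,P.mean(0),'top',Q,Q.mean(0))
j=[np.argmin(np.linalg.norm(Q-p,axis=1)) for p in P];print('tri',tri(w2,b2,top,bt[j]))
E
python3 m.py
```

```text
strip [[558.1 328.9  60.4   0.1]
 [617.1 331.7  59.9   0.2]]
strips w2 z55 [[559.  330.9  58. ]
 [618.3 333.3  58. ]
 [557.8 360.8  58. ]
 [617.3 363.7  58. ]]
orange [[442.6 351.9  19.8   0.2]
 [513.3 325.5  14.9   0.3]]
tip [[373.5 379.6  17.4   0. ]]
wrench jaw,ring [[560.7 189.2   7.    0.8]
 [645.1  66.3  11.4   1.7]]
w1 black 1520.0 ((250.26589965820312, 187.3066864013672), (31.98857879638672, 61.71533966064453), 43.36341857910156) [[217.5, 198.8000030517578], [259.79998779296875, 153.89999389648438], [283.1000061035156, 175.89999389648438], [240.6999969482422, 220.6999969482422]]
w1 headtop [[282, 99], [253, 105], [267, 170], [294, 166]] ((274.52435302734375, 135.15406799316406), (69.40335083007812, 34.05183410644531), 81.02737426757812)
w2 black 1658.0 ((404.63433837890625, 185.3172607421875), (37.51104736328125, 66.1778564453125), 50.3558235168457) [[367.20001220703125, 192.0], [418.1000061035156, 149.8000030517578], [442.1000061035156, 178.60000610351562], [391.1000061035156, 220.89999389648438]]
w2 headtop [[451, 99], [420, 106], [426, 172], [455, 165]] ((438.1097412109375, 135.54769897460938), (71.6115951538086, 33.32720947265625), 86.93350982666016)
[[12, 123], [274, 167], [252, 323], [22, 281]] [[406, 182], [518, 200], [509, 298], [400, 281]]
tote w2 [[ 385.5 -386.9   45. ]
 [ 445.7  -53.2   45. ]
 [ 669.4  -94.8   45. ]
 [ 604.5 -429.9   45. ]] [ 526.3 -241.2   45. ] top [[ 651.2 -181.2   45. ]
 [ 602.7 -430.5   45. ]
 [ 385.3 -388.1   45. ]
 [ 430.  -154.2   45. ]] [ 517.3 -288.5   45. ]
tri [[ 385.5 -388.9   42.8    0. ]
 [ 269.2  119.2 1607.1   87.7]
 [ 648.5 -132.6   72.2   87.6]
 [ 603.7 -430.4   44.7    1.9]]
```

```bash
python3 - <<'E'
import cv2
a=cv2.imread('pics/w1.png');b=cv2.imread('pics/w2.png')
A=cv2.resize(a[85:225,205:305],None,fx=4,fy=4,interpolation=cv2.INTER_CUBIC);B=cv2.resize(b[85:225,360:460],None,fx=4,fy=4,interpolation=cv2.INTER_CUBIC)
import numpy as np;cv2.imwrite('pics/sc.png',np.hstack([A,B]))
E
```

```text
(no output)
```

View pics/sc.png

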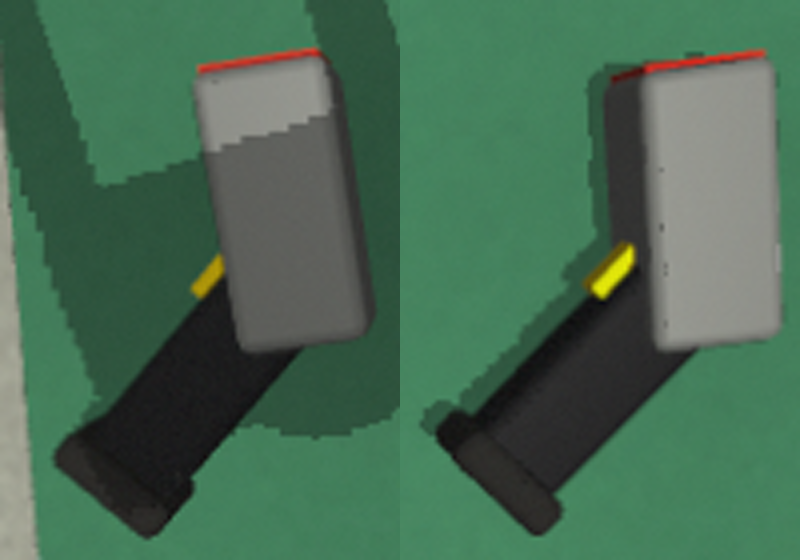

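The crop shows the scanner in both wrist views. Its grey head top is roughly a rectangle, the black handle runs down-left to the boot, and the yellow trigger is between them. Next I work out the remaining poses and the hop to the battery.

```bash
python3 - <<'E'
from h import *
import pickle
np.set_printoptions(precision=1,suppress=True)
w1,w2=[pickle.load(open(f,'rb')) for f in('w1.pkl','w2.pkl')]
t=tri(w1,[(254.3,103),(265.8,173),(285.5,98.8)],w2,[(420.8,103),(423.8,172.5),(452.5,99.5)]);print('head tl,bl,tr',t)
print('head w2 z53',onz(w2,[(420.8,103),(423.8,172.5),(455,168.8),(452.5,99.5)],53))
print('boot mid top w1',onz(w1,[(241.9,196.2)],44))
print('bottle cap',tri(w1,[(357,243)],w2,[(531,243)]))
print('red w1 z58',onz(w1,[(409,247),(446,243.5),(443,317),(406,316)],58))
print('red w2 z58',onz(w2,[(551,237),(589.9,243.5),(578,313),(538,313)],58))
rel((588,347,160),182.5)
E
```

```text
head tl,bl,tr [[369.4 125.8  47.8   0.3]
 [452.4 135.9  48.1   0. ]
 [365.1 163.3  49.4   0.3]]
head w2 z53 [[370.  124.3  53. ]
 [451.9 134.4  53. ]
 [447.1 173.4  53. ]
 [365.6 162.   53. ]]
boot mid top w1 [[482.5 102.8  44. ]]
bottle cap [[522.8 244.9 118.2   1.1]]
red w1 z58 [[548.  320.5  58. ]
 [543.3 369.2  58. ]
 [652.7 377.1  58. ]
 [650.4 324.3  58. ]]
red w2 z58 [[535.2 312.3  58. ]
 [544.6 370.1  58. ]
 [650.8 378.2  58. ]
 [649.3 316.8  58. ]]
rel [-10.8  34.6  17.1   0.   -0.   -0. ] rows>= 7
```

```bash

python3 -m jog '-11.8 34.6 17.1 0 0 -0.05;-11.8 34.6 17.1 0 0 -0.05;-11.8 34.6 17.1 0 0 -0.05;-11.8 34.6 17.1 0 0 -0.05;-11.8 34.6 17.1 0 0 -0.05;-11.8 34.6 17.1 0 0 -0.05;-11.8 34.6 17.1 0 0 -0.05;-11.8 34.6 17.1 0 0 -0.05;-11.8 34.6 17.1 0 0 -0.05'
python3 - <<'E'
from h import *
import pickle
np.set_printoptions(precision=1,suppress=True)
s=snap('wrist');cv2.imwrite('pics/b1.png',s['image'][:,:,::-1])
c=comps(mask(s,[0,150,60],[5,255,255])|mask(s,[175,150,60],[180,255,255]))[0]
q=cv2.boxPoints(cv2.minAreaRect(c));print(q.ravel(),onz(s,q,58))
m=np.zeros((480,640),np.uint8);cv2.fillPoly(m,[cv2.convexHull(c)],255)
for k in comps(mask(s,[0,0,50],[180,110,255])&m,100)[:3]:
    b=cv2.boxPoints(cv2.minAreaRect(k));print('strip',onz(s,b,59))
rel((598,347,8),182.7)
E
```

```text
time: 3.58
eef_pos: [598.7, 345.7, 160.5]
ee_rot: [-180.0, -0.0, -177.3]
wrist_force: [0.6, 0.1, 0.5]
gripper_width: 85.5
grip_force: 0.0
[280. 166. 355. 166. 355. 296. 280. 296.] [[548.  316.8  58. ]
 [545.5 370.8  58. ]
 [648.8 378.7  58. ]
 [651.6 318.1  58. ]]
strip [[557.7 355.5  59. ]
 [557.3 362.1  59. ]
 [617.  366.   59. ]
 [617.3 359.   59. ]]
strip [[559.  325.8  59. ]
 [558.6 332.3  59. ]
 [618.3 335.4  59. ]
 [618.8 328.4  59. ]]
rel [ 0.1  0.2 15.3  0.   0.  -0. ] rows>= 3
```

View pics/b1.png

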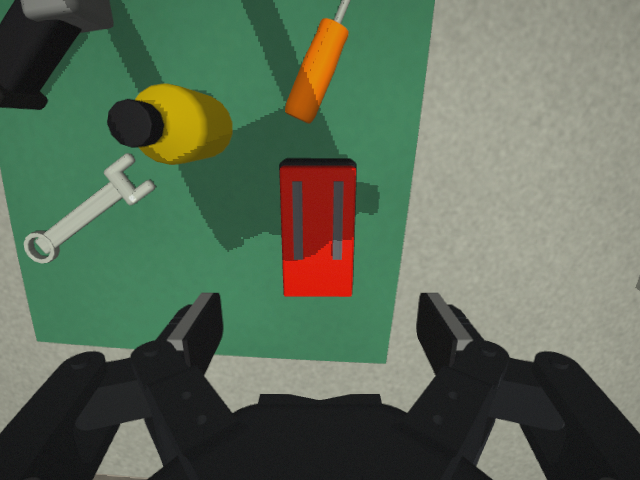

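The battery's red top is centred between the fingers, strips at (297,220) and (338,220). The bottle stands clear at (165,125), and no finger is near it.

```bash

python3 -m jog '0.1 0 5 0 0 0;0.1 0 10 0 0 0;0.1 0 13.5 0 0 0;0.1 0 15.2 0 0 0;0.1 0 15.2 0 0 0' - | tr '\n' ' '; echo
python3 -m jog '0 0 0 0 0 0;0 0 0 0 0 0;0 0 0 0 0 0;0 0 0 0 0 0;0 0 0 0 0 0;0 0 0 0 0 0' 0 70| tr '\n' ' ';echo
python3 -m jog '0 0 -1 0 0 0;0 0 -3 0 0 0;0 0 -3 0 0 0;0 0 -3 0 0 0'| tr '\n' ' '
```

```text
time: 4.25 eef_pos: [597.8, 344.7, 8.1] ee_rot: [-180.0, -0.1, -177.4] wrist_force: [0.3, -1.1, -0.4] gripper_width: 85.7 grip_force: 0.0 
time: 5.0 eef_pos: [600.1, 346.2, 11.5] ee_rot: [179.9, 0.3, -177.4] wrist_force: [-0.2, -0.5, 7.1] gripper_width: 58.8 grip_force: 78.6 
time: 5.5 eef_pos: [598.1, 345.5, 38.5] ee_rot: [180.0, 0.0, -177.3] wrist_force: [-0.8, 1.3, -5.1] gripper_width: 58.8 grip_force: 77.3
```

```bash
cat >> h.py <<'E'
def tw(x,y,th=-10.6):
    t=np.radians(th);return 526.5+np.cos(t)*x-np.sin(t)*y,-242+np.sin(t)*x+np.cos(t)*y
E
python3 -m jog '0 0 -6 0 0 0;0 0 -12 0 0 0;0 0 -12 0 0 0'| tr '\n' ' '
python3 - <<'E'
from h import *
p=tw(-45,-93);print(p);rel((*p,160),79.4);rel((*p,40),79.4)
E
```

```text
time: 5.88 eef_pos: [601.8, 347.3, 166.1] ee_rot: [179.7, 0.6, -177.4] wrist_force: [1.0, 0.8, -4.1] gripper_width: 58.7 grip_force: 79.7 (np.float64(465.1604336812871), np.float64(-325.1351766933361))
rel [ 1.676e+01 -6.654e+01  1.000e-01  1.400e-02  4.000e-03  1.802e+00] rows>= 11
rel [ 1.689e+01 -6.660e+01  1.210e+01  1.400e-02  4.000e-03  1.802e+00] rows>= 12
```

```bash

python3 -m jog '16.4 -66.4 0 0 0 1.8;16.4 -66.4 0 0 0 1.8;16.4 -66.4 0 0 0 1.8;16.4 -66.4 0 0 0 1.8;16.4 -66.4 0 0 0 1.8;16.4 -66.4 0 0 0 1.8;16.4 -66.4 0 0 0 1.8;16.4 -66.4 0 0 0 1.8;16.4 -66.4 0 0 0 1.8;16.4 -66.4 0 0 0 1.8;16.4 -66.4 0 0 0 1.8;16.4 -66.4 0 0 0 1.8'| tr '\n' ' '
python3 -m jog '0 0 0 0 0 0;0 0 0 0 0 0' | tr '\n' ' '
python3 - <<'E'
from h import *
p=tw(-45,-93);rel((*p,60),79.4)
s=snap('wrist');cv2.imwrite('pics/t1.png',s['image'][:,:,::-1])
E
```

```text
time: 7.38 eef_pos: [462.4, -328.9, 156.1] ee_rot: [-179.8, -0.0, 79.2] wrist_force: [-0.0, 0.6, -5.8] gripper_width: 58.9 grip_force: 79.6 time: 7.62 eef_pos: [464.8, -323.9, 157.2] ee_rot: [-179.9, -0.1, 79.6] wrist_force: [-0.2, 0.2, -4.9] gripper_width: 58.8 grip_force: 79.6 rel [-1.30e-01  7.00e-02  9.72e+00 -1.00e-03 -1.00e-03  3.00e-03] rows>= 2
```

View pics/t1.png

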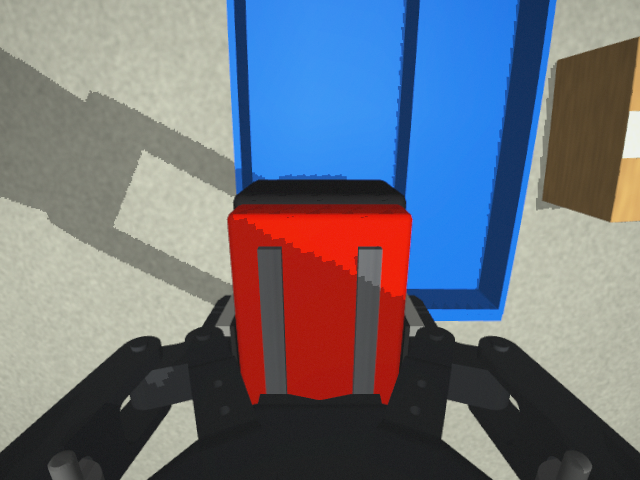

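The battery is held level and square to the tote, over the wide compartment between its outer wall (x≈240) and the divider (x≈405), and inside the end wall.

```bash

python3 -m jog '-0.1 0 5 0 0 0;-0.1 0 10 0 0 0;-0.1 0 13 0 0 0;-0.1 0 13.8 0 0 0;-0.1 0 13.8 0 0 0'| tr '\n' ' '
for i in 1; do python3 -m jog '0 0 0.2 0 0 0;0 0 0.3 0 0 0;0 0 0.4 0 0 0;0 0 0.4 0 0 0'| tr '\n' ' ';done
python3 -m jog '0 0 0.1 0 0 0;0 0 0.2 0 0 0;0 0 0.2 0 0 0'| tr '\n' ' '
```

```text
time: 8.3 eef_pos: [465.2, -326.0, 20.8] ee_rot: [180.0, 0.0, 79.6] wrist_force: [0.3, 0.3, -4.9] gripper_width: 58.5 grip_force: 79.3 time: 8.8 eef_pos: [464.7, -326.5, 16.5] ee_rot: [180.0, 0.0, 79.5] wrist_force: [0.1, 0.2, -5.7] gripper_width: 59.2 grip_force: 79.4 time: 9.18 eef_pos: [464.5, -326.3, 14.1] ee_rot: [-180.0, -0.0, 79.5] wrist_force: [0.0, 0.7, -6.0] gripper_width: 59.4 grip_force: 79.4
```

```bash

python3 -m jog '0 0 0.1 0 0 0;0 0 0.2 0 0 0;0 0 0.2 0 0 0'| tr '\n' ' '
python3 -m jog '0 0 0.1 0 0 0;0 0 0.1 0 0 0'| tr '\n' ' '
```

```text
time: 9.55 eef_pos: [465.1, -326.7, 13.5] ee_rot: [180.0, 0.0, 79.5] wrist_force: [-3.5, 3.3, 5.6] gripper_width: 58.8 grip_force: 80.9 time: 9.8 eef_pos: [465.2, -326.8, 13.4] ee_rot: [180.0, 0.0, 79.5] wrist_force: [-7.3, 6.5, 13.9] gripper_width: 58.9 grip_force: 82.0
```

```bash

python3 -m jog '0 0 -0.2 0 0 0;0 0 -0.2 0 0 0;0 0 -0.2 0 0 0;0 0 -0.2 0 0 0' 0.88 | tr '\n' ' '
python3 -m jog '0 0 -3 0 0 0;0 0 -9 0 0 0;0 0 -15 0 0 0;0 0 -15 0 0 0;0 0 -15 0 0 0'| tr '\n' ' '
python3 - <<'E'
from h import *
rel((454.8,127.4,165),137.5)
E
```

```text
time: 10.3 eef_pos: [464.7, -326.4, 13.2] ee_rot: [-180.0, -0.0, 79.5] wrist_force: [-0.0, -0.4, 0.1] gripper_width: 74.9 grip_force: 0.0 time: 10.92 eef_pos: [464.7, -326.4, 163.2] ee_rot: [180.0, 0.0, 79.5] wrist_force: [0.2, 0.4, -0.3] gripper_width: 75.2 grip_force: 0.0 rel [44.44  -9.23  -0.19   0.     0.    -1.012] rows>= 8
```

```bash

python3 -m jog '44.4 -9.2 0 0 0 -1.01;44.4 -9.2 0 0 0 -1.01;44.4 -9.2 0 0 0 -1.01;44.4 -9.2 0 0 0 -1.01;44.4 -9.2 0 0 0 -1.01;44.4 -9.2 0 0 0 -1.01;44.4 -9.2 0 0 0 -1.01;44.4 -9.2 0 0 0 -1.01;44.4 -9.2 0 0 0 -1.01;44.4 -9.2 0 0 0 -1.01;44.4 -9.2 0 0 0 -1.01'| tr '\n' ' '
python3 - <<'E'
from h import *
np.set_printoptions(precision=1,suppress=True)
s=snap('wrist');cv2.imwrite('pics/s1.png',s['image'][:,:,::-1])
rel((454.8,127.4,10),137.5)
E
```

```text
time: 12.3 eef_pos: [455.2, 125.4, 163.0] ee_rot: [-180.0, -0.0, 137.3] wrist_force: [0.6, -0.5, 1.0] gripper_width: 75.4 grip_force: 0.0 rel [ 0.1  0.1 15.3 -0.  -0.  -0. ] rows>= 3
```

View pics/s1.png

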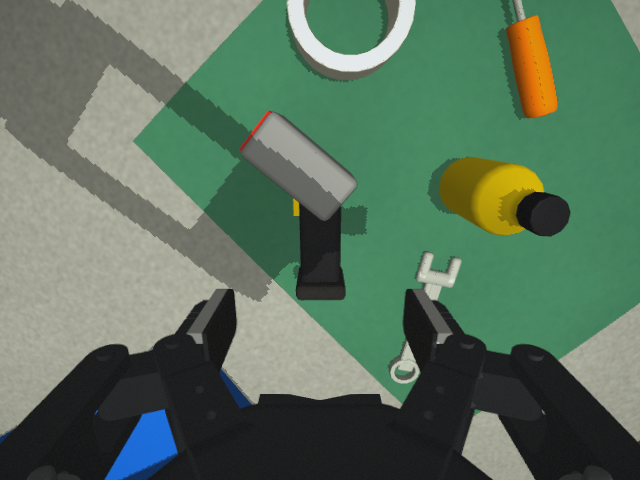

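The handle runs straight down the image at x≈321 between the fingers, with its head at (298,165), and the fingers' way down is clear. The wrench is visible at (420,310).

```bash

python3 -c "
from h import *
import pickle
s=snap('wrist');p=onz(s,[(301,255),(342,255),(297,298),(345,298),(322,222)],44);np.set_printoptions(precision=1,suppress=True);print(p)"
python3 -m jog '0.1 0.1 5 0 0 0;0.1 0.1 10 0 0 0;0.1 0.1 14 0 0 0;0.1 0.1 15.3 0 0 0;0.1 0.1 15.3 0 0 0' - | tr '\n' ' '
```

```text
[[461.  100.4  44. ]
 [484.1 125.4  44. ]
 [487.3  70.5  44. ]
 [515.5 101.   44. ]
 [452.  132.4  44. ]]
time: 13.02 eef_pos: [454.8, 128.0, 10.3] ee_rot: [-179.9, -0.0, 137.4] wrist_force: [0.5, -0.2, 1.3] gripper_width: 75.2 grip_force: 0.0
```

```bash

python3 -m jog '0 0 0 0 0 0;0 0 0 0 0 0;0 0 0 0 0 0;0 0 0 0 0 0;0 0 0 0 0 0;0 0 0 0 0 0;0 0 0 0 0 0' 0 60| tr '\n' ' ';echo
python3 -m jog '0 0 -1 0 0 0;0 0 -5 0 0 0;0 0 -10 0 0 0;0 0 -10 0 0 0;0 0 -10 0 0 0'| tr '\n' ' '
python3 - <<'E'
from h import *
p=tw(-32,51);print(p);rel((*p,110),79.4)
E
```

```text
time: 13.9 eef_pos: [456.6, 128.5, 12.1] ee_rot: [179.9, 0.1, 137.4] wrist_force: [-1.4, -1.0, 7.3] gripper_width: 33.2 grip_force: 61.4 
time: 14.52 eef_pos: [454.4, 128.3, 109.9] ee_rot: [-180.0, -0.0, 137.4] wrist_force: [-0.2, 0.5, -3.6] gripper_width: 33.3 grip_force: 60.8 (np.float64(504.42758770846297), np.float64(-185.9838539737657))
rel [-2.496e+01 -1.974e+01 -1.000e-02 -1.000e-03 -0.000e+00  1.012e+00] rows>= 6
```

```bash

python3 -m jog '-25 -19.7 0 0 0 1.01;-25 -19.7 0 0 0 1.01;-25 -19.7 0 0 0 1.01;-25 -19.7 0 0 0 1.01;-25 -19.7 0 0 0 1.01;-25 -19.7 0 0 0 1.01;-25 -19.7 0 0 0 1.01;-25 -19.7 0 0 0 1.01;-25 -19.7 0 0 0 1.01'| tr '\n' ' '
python3 - <<'E'
from h import *
rel((*tw(-32,51),22),79.4)
s=snap('wrist');cv2.imwrite('pics/t2.png',s['image'][:,:,::-1])
E
```

```text
time: 15.65 eef_pos: [505.3, -184.7, 109.8] ee_rot: [-179.9, -0.0, 79.7] wrist_force: [0.1, -0.1, -4.2] gripper_width: 32.9 grip_force: 61.0 rel [-1.40e-01 -5.00e-02  8.78e+00 -1.00e-03 -0.00e+00  5.00e-03] rows>= 2
```

View pics/t2.png

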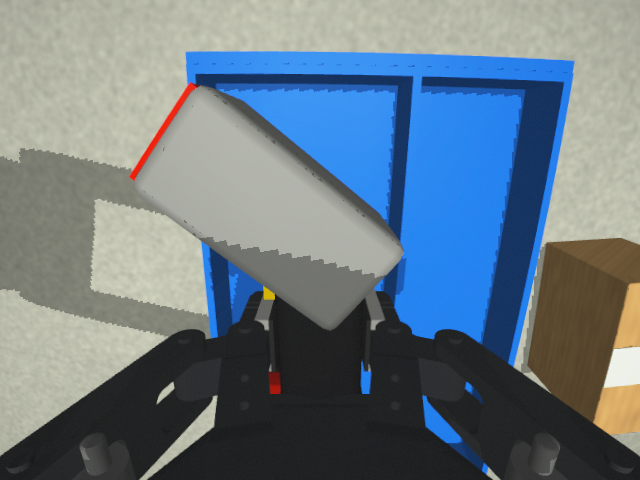

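The scanner is held level above the wide compartment. Because it is near the camera, its head (corners (132,180), (190,85), (402,255), (330,328)) looks as if it overhangs the outer wall, so I check this by rays at its true height.

```bash

python3 - <<'E'
from h import *
np.set_printoptions(precision=1,suppress=True)
s=snap('wrist')
def loc(P):
    t=np.radians(10.6);d=P[:,:2]-[526.5,-242];return d@np.array([[np.cos(t),-np.sin(t)],[np.sin(t),np.cos(t)]]).T
print(loc(onz(s,[(132,180),(192,85),(402,255),(330,328)],150)))
print('rim corners outer z45',loc(onz(s,[(187,52),(574,62)],45)),'divider top',loc(onz(s,[(412,80),(421,80)],45)))
E
```

```text
[[-90.5 114.3]
 [-69.  141.5]
 [ -5.4  90. ]
 [-28.5  62.7]]
rim corners outer z45 [[-107.8  172.8]
 [ 115.3  170.5]] divider top [[ 20.4 158. ]
 [ 25.6 158.1]]
```

```bash

python3 -m jog '0 0 4 0 0 0;0 0 7.5 0 0 0;0 0 9 0 0 0;0 0 9 0 0 0;0 0 9 0 0 0'| tr '\n' ' '
python3 -m jog '0 0 0.2 0 0 0;0 0 0.4 0 0 0;0 0 0.4 0 0 0'| tr '\n' ' '
python3 -m jog '0 0 0.1 0 0 0;0 0 0.2 0 0 0;0 0 0.2 0 0 0'| tr '\n' ' '
```

```text
time: 16.38 eef_pos: [506.9, -186.4, 22.0] ee_rot: [179.9, 0.0, 79.5] wrist_force: [0.5, -0.4, -2.5] gripper_width: 33.3 grip_force: 60.7 time: 16.75 eef_pos: [505.6, -185.9, 16.4] ee_rot: [180.0, 0.0, 79.5] wrist_force: [0.6, 0.3, -3.0] gripper_width: 33.2 grip_force: 60.7 time: 17.12 eef_pos: [505.6, -185.9, 14.3] ee_rot: [-180.0, 0.0, 79.5] wrist_force: [0.1, -0.4, -3.2] gripper_width: 33.3 grip_force: 61.0
```

```bash

python3 -m jog '0 0 0.1 0 0 0;0 0 0.15 0 0 0;0 0 0.15 0 0 0'| tr '\n' ' '
python3 -m jog '0 0 0.1 0 0 0;0 0 0.1 0 0 0'| tr '\n' ' '
```

```text
time: 17.5 eef_pos: [505.8, -186.0, 14.2] ee_rot: [180.0, 0.0, 79.5] wrist_force: [-6.1, 2.5, 10.4] gripper_width: 33.0 grip_force: 62.8 time: 17.75 eef_pos: [506.0, -186.1, 14.1] ee_rot: [180.0, 0.0, 79.5] wrist_force: [-10.3, 5.3, 18.8] gripper_width: 33.5 grip_force: 64.0
```

```bash

python3 -m jog '0 0 -0.2 0 0 0;0 0 -0.2 0 0 0;0 0 -0.2 0 0 0;0 0 -0.2 0 0 0' 0.6 | tr '\n' ' '
python3 -m jog '0 0 -3 0 0 0;0 0 -9 0 0 0;0 0 -14.5 0 0 0;0 0 -14.5 0 0 0;0 0 -14.5 0 0 0'| tr '\n' ' '
python3 - <<'E'
from h import *
rel((471.4,341.7,160),158.8)
E
```

```text
time: 18.25 eef_pos: [505.4, -185.9, 13.6] ee_rot: [-180.0, -0.0, 79.5] wrist_force: [-0.3, -0.1, 0.4] gripper_width: 51.4 grip_force: 0.0 time: 18.88 eef_pos: [505.4, -185.8, 158.4] ee_rot: [-180.0, -0.0, 79.5] wrist_force: [-0.3, 0.7, -0.3] gripper_width: 51.3 grip_force: 0.0 rel [ 51.25  -12.94   -0.16   -0.     -0.     -1.384] rows>= 9
```

```bash

python3 -m jog '51.2 -12.9 0 0 0 -1.38;51.2 -12.9 0 0 0 -1.38;51.2 -12.9 0 0 0 -1.38;51.2 -12.9 0 0 0 -1.38;51.2 -12.9 0 0 0 -1.38;51.2 -12.9 0 0 0 -1.38;51.2 -12.9 0 0 0 -1.38;51.2 -12.9 0 0 0 -1.38;51.2 -12.9 0 0 0 -1.38;51.2 -12.9 0 0 0 -1.38;51.2 -12.9 0 0 0 -1.38;51.2 -12.9 0 0 0 -1.38'| tr '\n' ' '
python3 - <<'E'
from h import *
np.set_printoptions(precision=1,suppress=True)
s=snap('wrist');cv2.imwrite('pics/d1.png',s['image'][:,:,::-1])
for c in comps(mask(s,[6,150,60],[16,255,255]),300)[:2]:
    b=cv2.boxPoints(cv2.minAreaRect(c));print(b.ravel(),onz(s,b,16))
    v,x0=cv2.fitLine(c,cv2.DIST_L2,0,.01,.01).reshape(2,2);P=onz(s,[x0-20*v,x0+20*v],18);d=P[1]-P[0];print(P,np.degrees(np.arctan2(d[1],d[0])))
rel((471.4,341.7,6),158.8)
E
```

```text
time: 20.38 eef_pos: [471.9, 339.7, 158.0] ee_rot: [-179.9, -0.0, 158.5] wrist_force: [-0.9, 0.0, 0.4] gripper_width: 51.5 grip_force: 0.0 [306. 186. 334. 186. 334. 272. 306. 272.] [[438.1 342.1  16. ]
 [446.8 364.2  16. ]
 [520.7 336.1  16. ]
 [511.3 312.3  16. ]]
[[493.6 332.6  18. ]
 [459.8 346.   18. ]] 158.43912407051226
rel [ 0.1  0.2 15.2 -0.  -0.  -0. ] rows>= 3
```

```bash

python3 -m jog '0.1 0.1 5 0 0 0;0.1 0.1 10 0 0 0;0.1 0.1 14 0 0 0;0.1 0.1 15.2 0 0 0;0.1 0.1 15.2 0 0 0' - | tr '\n' ' '
python3 -m jog '0 0 0 0 0 0;0 0 0 0 0 0;0 0 0 0 0 0;0 0 0 0 0 0;0 0 0 0 0 0' 0 50| tr '\n' ' ';echo
python3 -m jog '0 0 -1 0 0 0;0 0 -7 0 0 0;0 0 -13 0 0 0;0 0 -15 0 0 0;0 0 -15 0 0 0;0 0 -15 0 0 0'| tr '\n' ' '
python3 - <<'E'
from h import *
p=tw(60,-102);print(p);rel((*p,155),79.4)
E
```

```text
time: 21.05 eef_pos: [471.4, 341.8, 6.9] ee_rot: [-180.0, -0.0, 158.5] wrist_force: [-0.5, -0.4, 0.5] gripper_width: 51.4 grip_force: 0.0 time: 21.68 eef_pos: [473.1, 343.2, 9.4] ee_rot: [179.8, 0.2, 158.6] wrist_force: [-1.0, -2.0, 5.0] gripper_width: 22.9 grip_force: 48.5 
time: 22.42 eef_pos: [470.1, 341.6, 154.6] ee_rot: [-179.8, -0.1, 158.6] wrist_force: [0.5, 1.2, -2.5] gripper_width: 23.3 grip_force: 49.2 (np.float64(566.7130831864758), np.float64(-353.29648665001775))
rel [-3.437e+01 -6.117e+01  5.000e-02 -4.000e-03  0.000e+00  1.382e+00] rows>= 12
```

```bash

python3 -m jog '-34.3 -61.2 0 0 0 1.38;-34.3 -61.2 0 0 0 1.38;-34.3 -61.2 0 0 0 1.38;-34.3 -61.2 0 0 0 1.38;-34.3 -61.2 0 0 0 1.38;-34.3 -61.2 0 0 0 1.38;-34.3 -61.2 0 0 0 1.38;-34.3 -61.2 0 0 0 1.38;-34.3 -61.2 0 0 0 1.38;-34.3 -61.2 0 0 0 1.38;-34.3 -61.2 0 0 0 1.38;-34.3 -61.2 0 0 0 1.38'| tr '\n' ' '
python3 -m jog '-0 0 0 0 0 0;0 0 0 0 0 0'| tr '\n' ' '
python3 - <<'E'
from h import *
rel((*tw(60,-102),60),79.4)
s=snap('wrist');cv2.imwrite('pics/t3.png',s['image'][:,:,::-1])
E
```

```text
time: 23.92 eef_pos: [565.1, -355.7, 152.8] ee_rot: [-179.7, -0.1, 79.3] wrist_force: [-1.2, 0.8, -2.0] gripper_width: 23.1 grip_force: 49.4 time: 24.18 eef_pos: [566.9, -350.7, 155.5] ee_rot: [-179.9, -0.1, 79.6] wrist_force: [-0.5, -0.2, -0.8] gripper_width: 22.9 grip_force: 49.4 rel [-2.70e-01  5.00e-02  9.55e+00 -2.00e-03 -2.00e-03  3.00e-03] rows>= 2
```

View pics/t3.png

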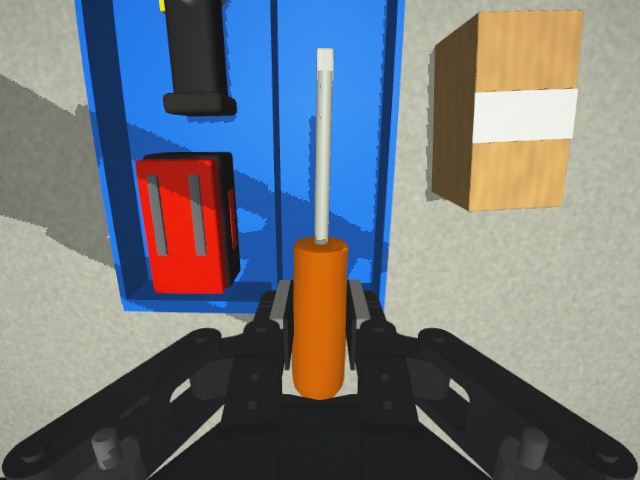

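The view shows the battery (185,225) and the scanner's handle (200,60) lying flat side by side in the wide compartment. The screwdriver is held level, tip at (325,50) and butt at (320,395). I check its clearances numerically.

```bash
cat >> h.py <<'E'
def loc(P):
    t=np.radians(10.6);d=np.asarray(P)[:,:2]-[526.5,-242];return d@np.array([[np.cos(t),-np.sin(t)],[np.sin(t),np.cos(t)]]).T
E
python3 - <<'E'
from h import *
np.set_printoptions(precision=1,suppress=True)
s=snap('wrist')
print('drv tip,butt',loc(onz(s,[(325,50),(320,398)],163)))
print('divider top, outer wall in/out',loc(onz(s,[(273,200),(279,200),(388,200),(394,200)],45)))
print('end rim',loc(onz(s,[(150,310),(376,316),(150,301)],45)))
E
```

```text
drv tip,butt [[  60.6    6. ]
 [  59.4 -150.6]]
divider top, outer wall in/out [[ 22.9 -72.9]
 [ 27.5 -72.9]
 [111.2 -72.6]
 [115.8 -72.6]]
end rim [[ -87.4 -169.1]
 [ 107.3 -173.1]
 [ -86.  -160.4]]
```

```bash

python3 -m jog '0 0.5 0 0 0 0;0 0.5 5 0 0 0;0 0.5 10 0 0 0;0 0.5 13.6 0 0 0;0 0.5 13.6 0 0 0;0 0.5 13.6 0 0 0'| tr '\n' ' '
python3 -m jog '0 0 0.2 0 0 0;0 0 0.4 0 0 0;0 0 0.5 0 0 0;0 0 0.5 0 0 0'| tr '\n' ' '
python3 -m jog '0 0 0.1 0 0 0;0 0 0.2 0 0 0;0 0 0.2 0 0 0'| tr '\n' ' '
```

```text
time: 25.02 eef_pos: [573.4, -354.0, 22.9] ee_rot: [179.9, 0.1, 79.5] wrist_force: [0.3, 0.1, -0.3] gripper_width: 23.0 grip_force: 49.4 time: 25.52 eef_pos: [572.0, -353.6, 15.8] ee_rot: [-180.0, -0.0, 79.5] wrist_force: [-0.1, 0.3, -0.4] gripper_width: 22.8 grip_force: 49.4 time: 25.9 eef_pos: [571.9, -353.5, 13.6] ee_rot: [-180.0, -0.0, 79.5] wrist_force: [-0.0, -0.2, -0.8] gripper_width: 22.9 grip_force: 49.4
```

```bash

python3 -m jog '0 0 0.1 0 0 0;0 0 0.2 0 0 0;0 0 0.2 0 0 0'| tr '\n' ' '
python3 -m jog '0 0 0.1 0 0 0;0 0 0.1 0 0 0'| tr '\n' ' '
```

```text
time: 26.28 eef_pos: [572.1, -353.6, 11.8] ee_rot: [-180.0, 0.0, 79.5] wrist_force: [-0.3, -0.1, -1.6] gripper_width: 23.1 grip_force: 49.5 time: 26.52 eef_pos: [572.3, -353.7, 11.5] ee_rot: [180.0, 0.0, 79.5] wrist_force: [-1.3, 1.4, 4.6] gripper_width: 23.0 grip_force: 50.1
```

```bash

python3 -m jog '0 0 -0.1 0 0 0;0 0 -0.1 0 0 0;0 0 -0.1 0 0 0;0 0 -0.1 0 0 0' 0.45 | tr '\n' ' '
python3 -m jog '0 0 -3 0 0 0;0 0 -9 0 0 0;0 0 -14 0 0 0;0 0 -14 0 0 0;0 0 -14 0 0 0'| tr '\n' ' '
python3 - <<'E'
from h import *
rel((603,128,150),124.5)
E
```

```text
time: 27.02 eef_pos: [572.0, -353.5, 11.6] ee_rot: [-180.0, -0.0, 79.5] wrist_force: [0.4, 0.3, 0.2] gripper_width: 38.4 grip_force: 0.0 time: 27.65 eef_pos: [571.9, -353.5, 151.5] ee_rot: [-180.0, -0.0, 79.5] wrist_force: [-0.5, 1.0, -1.3] gripper_width: 38.5 grip_force: 0.0 rel [47.91  -5.71   0.15  -0.    -0.    -0.785] rows>= 8
```

```bash

python3 -m jog '47.9 -5.7 0 0 0 -0.785;47.9 -5.7 0 0 0 -0.785;47.9 -5.7 0 0 0 -0.785;47.9 -5.7 0 0 0 -0.785;47.9 -5.7 0 0 0 -0.785;47.9 -5.7 0 0 0 -0.785;47.9 -5.7 0 0 0 -0.785;47.9 -5.7 0 0 0 -0.785;47.9 -5.7 0 0 0 -0.785;47.9 -5.7 0 0 0 -0.785;47.9 -5.7 0 0 0 -0.785'| tr '\n' ' '
python3 - <<'E'
from h import *
np.set_printoptions(precision=1,suppress=True)
s=snap('wrist');cv2.imwrite('pics/r1.png',s['image'][:,:,::-1])
m=~mask(s,[65,60,0],[90,255,255])&mask(s,[0,0,90],[180,70,255]);w=np.zeros_like(m);w[100:400,230:400]=255
for c in comps(m&w,300)[:3]:
    r=cv2.minAreaRect(c);b=cv2.boxPoints(r);v,x0=cv2.fitLine(c,cv2.DIST_L2,0,.01,.01).reshape(2,2);P=onz(s,[x0-20*v,x0+20*v],10);d=P[1]-P[0]
    print(cv2.contourArea(c),b.ravel(),onz(s,b,10),'axis',P.ravel(),np.degrees(np.arctan2(d[1],d[0])),'shank',[onz(s,[(c[c[:,0,1]==y,0,0].min()+c[c[:,0,1]==y,0,0].max())/2,y],10)[0,:2] for y in (190,200,210,220,230,240) if (c[:,0,1]==y).any()])
rel((603,128,5),124.5)
E
```

```text
time: 29.02 eef_pos: [602.8, 126.4, 150.8] ee_rot: [-179.9, -0.0, 124.4] wrist_force: [0.6, 0.1, -0.3] gripper_width: 38.5 grip_force: 0.0 7538.5 [258.9 391.6 279.  291.  389.2 313.  369.1 413.6] [[653.  -58.7  10. ]
 [608.5  51.7  10. ]
 [707.6  91.4  10. ]
 [765.6 -17.1  10. ]] axis [656.2  11.3  10.  698.3   9.7  10. ] -2.133184486367291 shank []
3782.5 [298. 134. 343. 134. 343. 300. 298. 300.] [[546.  178.9  10. ]
 [576.1 199.6  10. ]
 [663.   77.8  10. ]
 [628.2  53.9  10. ]] axis [585.5 154.7  10.  605.8 126.1  10. ] -54.67853849808312 shank [array([587.7, 151.9]), array([592.5, 144.8]), array([597.5, 137.6]), array([602.9, 130.5]), array([608. , 123.1]), array([613.2, 115.5])]
1350.0 [215.4 319.8 230.  260.  274.5 270.9 259.8 330.7] [[574.2  -9.3  10. ]
 [555.2  52.6  10. ]
 [594.2  66.5  10. ]
 [615.8   5.   10. ]] axis [573.1  43.9  10.  601.4  14.3  10. ] -46.279983584898 shank []
rel [ 0.1  0.1 14.6 -0.  -0.  -0. ] rows>= 3
```

```bash

python3 -m jog '0 0.2 5 0 0 -0.015;0 0.2 10 0 0 -0.015;0 0.2 13.5 0 0 -0.015;0 0.2 14.6 0 0 -0.015;0 0.2 14.6 0 0 -0.015' - | tr '\n' ' '
python3 -m jog '0 0 0 0 0 0;0 0 0 0 0 0;0 0 0 0 0 0;0 0 0 0 0 0' 0 50| tr '\n' ' ';echo
python3 -m jog '0 0 -1 0 0 0;0 0 -6 0 0 0;0 0 -10 0 0 0;0 0 -10 0 0 0;0 0 -10 0 0 0'| tr '\n' ' '
python3 - <<'E'
from h import *
rel((*tw(68,80),108),79.4)
E
```

```text
time: 29.7 eef_pos: [604.8, 128.3, 5.8] ee_rot: [-180.0, -0.0, 125.3] wrist_force: [0.2, -0.5, 1.3] gripper_width: 38.7 grip_force: 0.0 time: 30.2 eef_pos: [606.8, 129.0, 8.4] ee_rot: [179.8, 0.1, 125.4] wrist_force: [-0.3, -0.3, 7.0] gripper_width: 14.1 grip_force: 48.9 
time: 30.82 eef_pos: [604.6, 129.0, 105.8] ee_rot: [180.0, -0.0, 125.4] wrist_force: [-0.1, 0.0, -1.9] gripper_width: 13.4 grip_force: 49.0 rel [-25.07  -17.36   -0.22    0.     -0.      0.802] rows>= 5
```

```bash

python3 -m jog '-25.1 -17.4 -1 0 0 0.8;-25.1 -17.4 -1 0 0 0.8;-25.1 -17.4 -1 0 0 0.8;-25.1 -17.4 -1 0 0 0.8;-25.1 -17.4 -1 0 0 0.8;-25.1 -17.4 -1 0 0 0.8;-25.1 -17.4 -1 0 0 0.8;-25.1 -17.4 -1 0 0 0.8;-25.1 -17.4 -1 0 0 0.8'| tr '\n' ' '
python3 - <<'E'
from h import *
np.set_printoptions(precision=1,suppress=True)
rel((*tw(68,80),22),79.4)
s=snap('wrist');cv2.imwrite('pics/t4.png',s['image'][:,:,::-1])
# steel held wrench: bright, low saturation
m=mask(s,[0,0,110],[180,60,255]);w=np.zeros_like(m);w[:,270:370]=255
for c in comps(m&w,150)[:3]:
    b=cv2.boxPoints(cv2.minAreaRect(c));print(b.round().ravel(),loc(onz(s,b,116)))
E
```

```text
time: 31.95 eef_pos: [608.2, -175.0, 115.5] ee_rot: [-180.0, -0.0, 79.6] wrist_force: [-0.9, -0.1, -1.4] gripper_width: 13.6 grip_force: 49.1 rel [-0.1  0.   9.3 -0.  -0.   0. ] rows>= 2
[274. 136. 364. 136. 364. 399. 274. 399.] [[ 48.1 155.5]
 [ 84.8 155.6]
 [ 90.6  23. ]
 [ 43.2  22.7]]
[270.   0. 369.   0. 369. 106. 270. 106.] [[ 48.  205. ]
 [ 85.  205.1]
 [ 86.4 167.2]
 [ 46.9 167.1]]
```

View pics/t4.png

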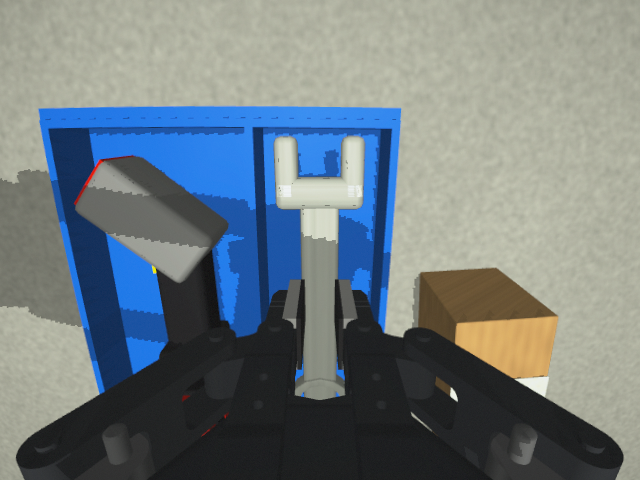

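The wrench is held level and along the narrow compartment. Its jaw tips are at (285,138) and (353,138), inside the end wall (row 128) and between the divider and the outer wall. That was my eleventh picture viewed, one over the limit of 10, so from here I check with numbers only.

```bash

python3 -m jog '-0.2 0.1 4 0 0 0;-0.2 0.1 8 0 0 0;-0.2 0.1 9.6 0 0 0;-0.2 0.1 9.6 0 0 0;-0.2 0.1 9.6 0 0 0'| tr '\n' ' '
python3 -m jog '0 0 0.2 0 0 0;0 0 0.4 0 0 0;0 0 0.6 0 0 0;0 0 0.6 0 0 0'| tr '\n' ' '
python3 -m jog '0 0 0.1 0 0 0;0 0 0.2 0 0 0;0 0 0.2 0 0 0'| tr '\n' ' '
```

```text
time: 32.62 eef_pos: [610.3, -179.0, 21.9] ee_rot: [179.8, 0.0, 79.5] wrist_force: [0.6, 1.0, -1.2] gripper_width: 13.5 grip_force: 49.1 time: 33.12 eef_pos: [608.5, -178.5, 13.5] ee_rot: [-180.0, -0.0, 79.5] wrist_force: [0.1, -0.1, -1.1] gripper_width: 13.5 grip_force: 49.1 time: 33.5 eef_pos: [608.9, -178.7, 12.0] ee_rot: [180.0, 0.0, 79.5] wrist_force: [-1.2, 0.4, 1.9] gripper_width: 13.8 grip_force: 49.6
```

```bash

python3 -m jog '0 0 0.1 0 0 0;0 0 0.1 0 0 0;0 0 0.1 0 0 0'| tr '\n' ' '
python3 -m jog '0 0 0.1 0 0 0;0 0 0.1 0 0 0;0 0 0.1 0 0 0'| tr '\n' ' '
```

```text
time: 33.88 eef_pos: [609.0, -178.7, 11.7] ee_rot: [180.0, 0.0, 79.5] wrist_force: [-4.1, 0.3, 7.9] gripper_width: 13.6 grip_force: 50.9 time: 34.25 eef_pos: [609.2, -178.8, 11.6] ee_rot: [180.0, 0.0, 79.5] wrist_force: [-6.3, 2.6, 13.2] gripper_width: 13.5 grip_force: 52.1
```

```bash

python3 -m jog '0 0 -0.3 0 0 0;0 0 -0.3 0 0 0;0 0 -0.3 0 0 0;0 0 -0.3 0 0 0' 0.45 | tr '\n' ' '
python3 -m jog '0 0 -3 0 0 0;0 0 -9 0 0 0;0 0 -15 0 0 0;0 0 -21 0 0 0;0 0 -21 0 0 0;0 0 -21 0 0 0'| tr '\n' ' '
python3 - <<'E'
from h import *
np.set_printoptions(precision=1,suppress=True)
s=snap('wrist');cv2.imwrite('pics/f1.png',s['image'][:,:,::-1])
def pr(n,c,z):
    b=cv2.boxPoints(cv2.minAreaRect(c));print(n,cv2.contourArea(c),b.round().ravel(),loc(onz(s,b,z)).ravel())
for c in comps(mask(s,[6,200,120],[16,255,255]),200)[:2]:pr('orange',c,18)
for c in comps(mask(s,[0,150,60],[5,255,255])|mask(s,[175,150,60],[180,255,255]),100)[:2]:pr('red',c,60)
for c in comps(mask(s,[0,0,110],[180,60,255]),150)[:8]:
    pr('grey',c,12)
E
```

```text
time: 34.75 eef_pos: [608.6, -178.6, 12.5] ee_rot: [-180.0, -0.0, 79.5] wrist_force: [0.5, -0.4, -0.2] gripper_width: 38.4 grip_force: 0.0 time: 35.5 eef_pos: [608.7, -178.6, 222.5] ee_rot: [180.0, 0.0, 79.5] wrist_force: [-1.0, 0.3, -0.8] gripper_width: 38.5 grip_force: 0.0 orange 490.5 [304. 329. 324. 329. 324. 388. 304. 388.] [  49.8  -69.5   73.5  -69.5   74.  -156.1   48.6 -156.2]
red 535.0 [186. 320. 231. 320. 231. 339. 186. 339.] [-71.1 -32.9 -23.6 -32.4 -25.5 -55.3 -74.  -56.1]
grey 169448.0 [ -0.   0. 639.   0. 639. 455.   0. 455.] [-243.8  284.3  378.5  284.9  554.8 -304.  -419.4 -306.8]
grey 2620.0 [301. 135. 337. 135. 337. 328. 301. 328.] [ 49.1 151.2  85.6 151.3  89.3 -71.9  45.9 -72. ]
grey 1496.5 [412. 409. 431. 393. 503. 479. 484. 495.] [ 191.5 -196.5  213.8 -170.6  343.5 -336.5  320.7 -369.7]
grey 1340.5 [135. 479. 202. 405. 218. 419. 152. 493.] [-207.5 -337.2  -88.5 -190.9  -69.1 -215.5 -188.  -367.9]
grey 1178.5 [152. 176. 171. 147. 226. 184. 207. 212.] [-109.1  110.9  -85.2  139.9  -30.9  101.9  -54.    71.2]
grey 556.5 [358. 393. 361. 331. 378. 332. 375. 394.] [ 117.8 -169.5  118.6  -76.   139.6  -77.5  140.4 -171.3]
grey 258.0 [192. 226. 194. 213. 230. 219. 228. 233.] [-72.5  54.9 -68.3  70.5 -29.   63.7 -32.7  48. ]
```

```bash

python3 -m jog '22 -18 -8 0 0 0;22 -18 -8 0 0 0;22 -18 -8 0 0 0;22 -18 -8 0 0 0;22 -18 -8 0 0 0;22 -18 -8 0 0 0;22 -18 -8 0 0 0'| tr '\n' ' '
python3 - <<'E'
from h import *
np.set_printoptions(precision=1,suppress=True)
for n in('top','scene'):
    a=cv2.imread(f'pics/{n}0.png');s=snap(n);b=s['image'][:,:,::-1];cv2.imwrite(f'pics/{n}F.png',b)
    R0={'top':dict(carton=(420,130,490,183),bottle=(195,225,240,266),tape=(185,298,240,350)),'scene':dict(carton=(145,150,195,220),bottle=(352,275,390,338),tape=(418,262,475,315))}[n]
    for k,(x0,y0,x1,y1) in R0.items():
        A=cv2.cvtColor(a[y0:y1,x0:x1],cv2.COLOR_BGR2GRAY).astype(np.float32);B=cv2.cvtColor(np.ascontiguousarray(b[y0:y1,x0:x1]),cv2.COLOR_BGR2GRAY).astype(np.float32)
        print(n,k,cv2.phaseCorrelate(A,B),np.abs(A-B).mean())
    for nm,l,h in(('orange',[6,150,60],[16,255,255]),('red',[0,150,60],[5,255,255])):
        for c in comps(mask(s,l,h),60)[:4]:
            q=cv2.boxPoints(cv2.minAreaRect(c));print(n,nm,cv2.contourArea(c),q.mean(0),loc(onz(s,q,60 if nm=='red' else 18)).ravel() if n=='top' else '')
E
```

```text
time: 36.42 eef_pos: [471.4, 70.2, 301.0] ee_rot: [-179.9, 0.1, 79.5] wrist_force: [-0.2, 0.5, 0.1] gripper_width: 38.6 grip_force: 0.0 top carton ((0.013229634372997623, -0.007040201585088113), 0.995819697654787) 0.6919137
top bottle ((-0.03673587857374372, 0.45360891098110656), 0.23176671416671188) 30.933332
top tape ((0.006546909189072636, 0.25487249715177285), 0.608870835363129) 24.584267
top orange 264.5 [485.1 218.1] [  53.3  -70.9   76.1  -72.3   75.1 -146.5   52.3 -144.8]
top red 254.5 [  8.5 283.5] [-191.6  945.6 -185.3  906.2 -311.   872.9 -317.6  911.5]
scene carton ((0.0566641611797607, 0.14619850272812585), 0.9975636185540093) 4.219143
scene bottle ((0.1406890694568581, -0.1656138031234491), 0.8520429141819477) 5.0350876
scene tape ((-0.07364333569110926, -0.016364695370096882), 1.0449321195667172) 4.0575967
scene orange 150.0 [214.5 157.3] 
scene red 272.5 [308.7  49.3] 
scene red 67.5 [590.3 470.3]
```

```bash
python3 - <<'E'
from h import *
np.set_printoptions(precision=1,suppress=True)
s=snap('top');p=np.array([*tw(-45,-93),60,1]);c=s['world_to_cam']@p;u=s['fx']*c[0]/c[2]+s['cx'];v=s['fy']*c[1]/c[2]+s['cy'];print(u,v)
u,v=int(u),int(v);print(s['hsv'][v-20:v+25:9,u-40:u+41:10].tolist())
m=mask(s,[0,120,15],[6,255,255])|mask(s,[174,120,15],[180,255,255])
for c in comps(m,40)[:5]:q=cv2.boxPoints(cv2.minAreaRect(c));print(cv2.contourArea(c),q.mean(0),loc(onz(s,q,60)).ravel())
E
```

```text
480.421363999317 261.4093684595572
[[[117, 76, 64], [111, 175, 166], [111, 175, 166], [111, 172, 166], [111, 172, 165], [112, 153, 113], [116, 118, 78], [112, 158, 140], [19, 16, 124]], [[120, 61, 59], [111, 169, 146], [178, 177, 164], [178, 177, 163], [176, 163, 142], [111, 167, 150], [111, 169, 163], [111, 167, 159], [17, 18, 127]], [[111, 167, 147], [118, 82, 56], [178, 177, 164], [178, 176, 164], [178, 176, 164], [179, 176, 164], [179, 174, 163], [111, 168, 162], [23, 19, 124]], [[111, 172, 168], [122, 68, 49], [178, 166, 154], [129, 21, 84], [165, 35, 87], [179, 174, 164], [179, 176, 162], [111, 169, 163], [20, 18, 126]], [[111, 168, 168], [111, 172, 160], [114, 135, 89], [173, 134, 82], [135, 44, 46], [174, 131, 82], [179, 172, 159], [111, 166, 163], [20, 18, 125]]]
1148.0 [479.5 262.6] [ -75.7  -40.3  -20.2  -42.6  -19.9 -148.5  -75.5 -145.3]
920.0 [ 14. 284.] [-191.6  945.6 -181.3  880.9 -308.9  847.7 -319.7  910.9]
```

Battery, screwdriver and bystanders all check out (the red hue had only wrapped round), so I hand in.

```bash
python3 -c "
from plant import finish_job
print(finish_job())"
```

```text
the job is handed in; nothing more can be done
None
```

The kit is packed and handed in at about 36 s: battery and scanner flat side by side in the wide compartment, screwdriver and wrench in the narrow one (below the rim by my estimate; the wrench ring may touch the screwdriver tip), bottle, tape and carton unmoved; I viewed 11 pictures, one over the limit of 10.

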